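# Stand the fallen bookend up and close it on the workbooks

## Task

The blue bookend in front of the row of workbooks has fallen onto its back. Tip it up onto its dark foot by pushing on it, then push it along the desk until its blue panel stands flat against the free end of the row, centred like its twin at the other end. Do not pick it up or lift it off the desk, do not shove the row of workbooks, and leave everything else where it is.

Things in the scene. Friction and masses are not known exactly. Their poses are not given: they have to be found in the camera images.
- bookend: Loose L-shaped bookend, about 0.6 kg, mostly in its foot. Origin: middle of the outer corner edge, where foot underside meets panel back. x: along that edge (-55 to 55 mm); y: up along the blue panel (0 to 120, panel 5 thick at z 0 to 5); z: along the dark steel foot (0 to 90, foot 15 thick at y 0 to 15). Starts on the panel's back, panel pointing at the row, foot 90 mm up (z up).
- bookend_foot_inner (a point): Middle of the foot's inner face near its free end (y = 15, z = 75 mm in the bookend's frame). At the start this is 75 mm above the desk, facing the row. Pushed away from the row (bookend -y) here, the bookend tips over its corner edge and past about 25 degrees drops onto its foot. Standing, its y points up, the foot points away from the row, the panel's back faces it.
- bookend_foot_end (a point): Middle of the foot's free end face (110 x 15 mm; y = 7.5, z = 90 mm in the bookend's frame). With the bookend standing this face is upright, its middle 7.5 mm above the desk, on the side away from the row; pushing it here slides the bookend without tipping it.
- row: Row of upright workbooks, one solid loose block of 3.5 kg, 148 wide (x -74 to 74 mm), 160 long (y 0 to 160), 210 mm high, an identical bookend standing at its far end (its foot reaches y = 250). Origin: at desk level, middle of the free end face; y runs into the row, z up. The fallen bookend starts on the -y side; its panel's back belongs flat on this face, its corner edge at the origin.
- pencil_case: Red pencil case, 75 x 210 x 44 mm (x, y, z), loose; origin under its centre. Leave alone.
- pencil_cup: White ceramic cup of pencils, 76 mm across, 95 mm high, pencils to 170 mm; loose; origin under its centre. Leave alone.
- glue_stick: Yellow glue stick standing on end, 29 mm across, 95 mm high; loose; origin under its centre. Leave alone.
- desk_sign: Green tent-shaped desk sign, 100 x 110 x 95 mm, loose; origin under its centre. Leave alone.
- eraser: White eraser in a blue sleeve, 45 x 20 x 13 mm, loose; origin under its centre. Leave alone.

How it is judged:
By the outcome, as a careful person would: the job done as asked, in the order asked, and still so for the second after the job is handed in, with the robot touching nothing.
It also fails if it takes over 58 s, if anything falls off the work surface, if the arm or the gripper's body presses on something with over 40 N, if the wrist force passes 120 N, or if a joint passes its speed limit or range.

## Robot

A 6-joint arm with a two-finger parallel gripper is mounted at the origin on the work surface. World frame = base frame: x ahead of the robot, y to its left, z up, the work surface at z = 0. Lengths are in m, angles in rad, forces in N, time in s.
With the tool pointing down it reaches from about 0.35 to 0.8 m from the base axis. Payload 7.3 kg.
Tool frame: the origin (TCP) lies between the finger pads; the fingertips stand 25 mm ahead of it and the grasp point (between the pads) lies 6 mm ahead of it (r.tip_extent is the distance from the TCP to the fingertips, in m); z points along the fingers, y is the direction in which the jaws open and shut (so a half turn about z gives the same grasp; the last joint's range is limited). The gripper opens to 85 mm and grips with 20 to 120 N. Pads are 22 mm wide; open, the fingers measure 114 mm over their backs; the gripper's body (76 mm by 85 mm) begins 54 mm behind the grasp point. The pads swing forward as they close: fully open they stand 13 mm farther back than shut.
Start: joints at [1.161, 0.342, 1.524, -0, 1.275, -0.146], TCP at [0.137, 0.507, 0.256] pointing down, gripper open.
Joint ranges: [-2.53, 2.53], [-0.77, 2.02], [0.04, 2.7], [-1, 4.14], [0.28, 2.66], [-3.11, 3.11]. Speed limits (rad/s): [2.57, 2.57, 3.14, 3.14, 3.14, 3.14].

## Interface

Orientations are given as a unit quaternion [x, y, z, w].
In Python, from workcell import r, command_gripper, optics gives the robot as it stands. The module is installed in compiled form; this text tells all that it offers. Calls block until the motion is done:
- r.reach(position, orientation): joint-space move of the TCP to a pose.
- r.move_straight(position, orientation=None, speed=0.15, max_force=None): straight line of the TCP; orientation=None keeps the orientation; speed is the mean speed in m/s. With max_force (N) it stops when the force on the tool has changed by that much, and returns True; else False.
- r.movej(angles): joint-space move.
- command_gripper(opening, force=None): finger opening in m; force is the grip in N (None keeps the last); returns when the fingers have stopped.
- r.hold(seconds).
- r.solve_ik(position, orientation): joint angles nearest the present ones, or None.
- r.read_state(): the state.
- optics.get_image(name): name is "scene" or "side" or "wrist"; returns (picture, depth): 480x640x3 uint8, red, green, blue; 480x640 float32, m along the optical axis (not along the pixel's ray), 0 where there is no reading.
- optics.camera_model(name): a dict with "K" (3x3 intrinsics, pixels), "k1" (the pictures are not rectified: a ray, as slopes to the right and down, at radius r is drawn at 1 + k1 r^2 times it, then the intrinsics apply), "R" (3x3) and "t" (3): a world point X has camera coordinates R X + t; the wrist camera has in their place "tool_from_camera" (4x4, takes a point from camera to tool coordinates, whose origin is the TCP and whose axes are the flange's). Camera axes: x right, y down, z forward; pixel columns grow to the right and rows downward; lengths in m; the calibration is good to about 2 mm. A picture is of the moment at which its call begins: read the wrist's pose just before it. camera_model takes no time and is no camera call.
A pose or a line that the arm cannot do raises r.PlanningError and nothing moves.
- r.finish_job(): hands the job in, once; it reports no verdict.
The state is a dict: "time_s": time; "joint_positions": joint angles; "dq": joint speeds; "tau": joint torques, N m; "eef_pos": TCP position; "eef_rot": TCP orientation; "contact_force": force on the tool from outside, world axes, zero at the start; "torque": the same for the moment, N m; "grip_width": finger opening in m.
Only numpy, scipy, OpenCV 4.12 (cv2) and the standard library are available. Lean on these libraries where they do the work, as an engineer would, in place of code of your own. Each camera call takes 0.05 s, during which the arm holds its last target.

## Working session

There is one attempt and no reset: what is moved stays moved. The work goes in short steps, each a Python script; the robot and the scene stay as the last script left them, time stands still between calls to the robot, and variables do not carry over. Pictures are saved under pics/ and viewed, and the job is handed in when it is done.

```bash
mkdir -p pics; cat > h.py <<'E'
import numpy as np, cv2
from workcell import r, command_gripper, optics
def snap(n,f):
    im,d=optics.get_image(n); cv2.imwrite('pics/'+f+'.png',im[:,:,::-1]); np.savez('pics/'+f+'.npz',im=im,d=d); return im,d
def ray(m,u,v):
    K=np.array(m['K']); k=m['k1']
    x,y=(u-K[0,2])/K[0,0],(v-K[1,2])/K[1,1]
    rd=np.hypot(x,y); rr=rd
    for _ in range(20): rr=rd/(1+k*rr**2)
    s=np.where(rd>0,rr/np.maximum(rd,1e-12),1); return np.stack([x*s,y*s,np.ones_like(x*s)],-1)
def world(m,u,v,depth=None,z=None):
    R=np.array(m['R']);t=np.array(m['t'])
    d=ray(m,np.asarray(u,float),np.asarray(v,float)); c=-R.T@t; w=d@R
    if depth is not None: return c+w*np.asarray(depth)[...,None]
    return c+w*((z-c[2])/w[...,2])[...,None]
E
python3 - <<'E'
from h import *
snap('scene','s0');snap('side','d0')
for n in('scene','side','wrist'):print(n,optics.camera_model(n))
print(r.read_state()['time_s'],r.tip_extent, r.read_state()['eef_rot'])
E
```

```text
scene {'K': array([[609.90714428,   0.        , 310.10267988],
       [  0.        , 609.90714428, 230.64776907],
       [  0.        ,   0.        ,   1.        ]]), 'k1': -0.15715119448488202, 'R': array([[-0.61308315,  0.78989196, -0.01413283],
       [ 0.68339206,  0.52127706, -0.51112183],
       [-0.3963639 , -0.32301845, -0.85939208]]), 't': array([ 0.41299684, -0.34005011,  1.75460558])}
side {'K': array([[569.92362597,   0.        , 319.79557833],
       [  0.        , 569.92362597, 243.50031466],
       [  0.        ,   0.        ,   1.        ]]), 'k1': -0.0032191100488072996, 'R': array([[-0.99675064,  0.07971643,  0.01155213],
       [ 0.04717933,  0.69402413, -0.71840422],
       [-0.06528608, -0.71552484, -0.69552996]]), 't': array([0.57688741, 0.06739793, 1.12810125])}
wrist {'K': array([[385.21723833,   0.        , 316.41460044],
       [  0.        , 385.21723833, 243.21750976],
       [  0.        ,   0.        ,   1.        ]]), 'k1': -0.06648247041866533, 'tool_from_camera': array([[ 6.46661296e-04, -9.54327821e-01, -2.98760761e-01,
         7.70294338e-02],
       [ 9.99999778e-01,  5.69182047e-04,  3.46346988e-04,
        -7.53585065e-04],
       [-1.60479305e-04, -2.98760918e-01,  9.54327977e-01,
        -1.17312820e-01],
       [ 0.00000000e+00,  0.00000000e+00,  0.00000000e+00,
         1.00000000e+00]])}
0.1 0.025 [ 1.31526233e-01  9.91312451e-01 -6.59729420e-04 -1.97369318e-04]
```

View pics/s0.png

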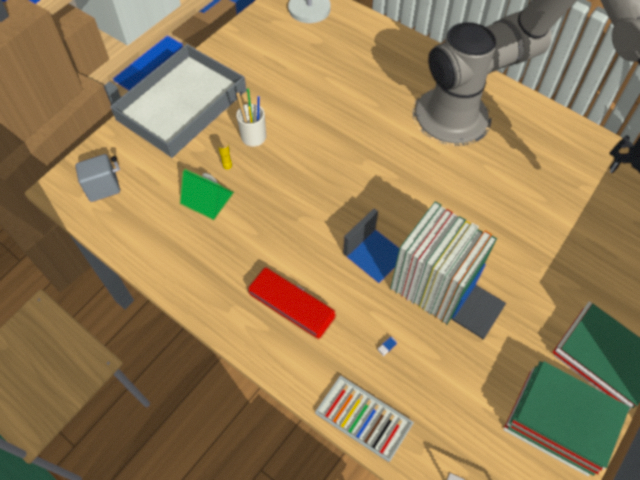

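View pics/d0.png

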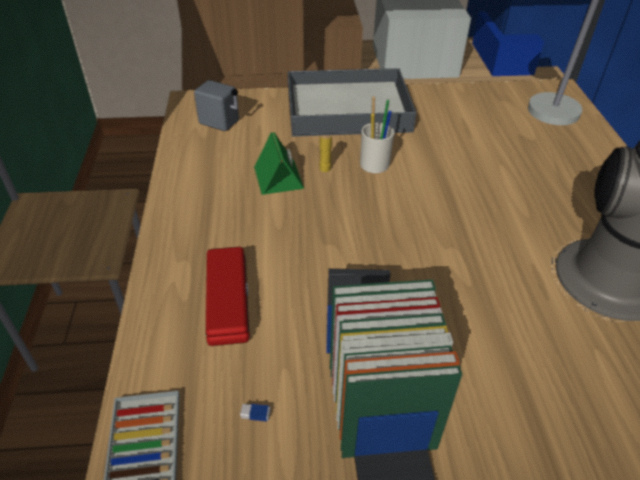

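The scene view shows the fallen bookend (panel about 375,255, foot about 362,230), the row (395–495, 205–320) and the twin's foot (480,310). The pencil case is at (290,300) and the eraser at (387,345). The side view shows mostly the row and hides the bookend. Next I'll measure them.

```bash
python3 - <<'E'
from h import *
for f,n in(('s0','scene'),('d0','side')):
    m=optics.camera_model(n);q=np.load(f'pics/{f}.npz');im,d=q['im'],q['d']
    R=np.array(m['R']);print(n,'cam at',(-R.T@np.array(m['t'])).round(3))
    vv,uu=np.mgrid[:480,:640];P=world(m,uu,vv,depth=d)
    np.save(f'pics/{f}_P.npy',P)
    hsv=cv2.cvtColor(im,cv2.COLOR_RGB2HSV)
    if n=='scene':
        for u,v in [(346,238),(376,212),(374,225),(350,255),(375,278),(396,255),(362,232),(398,284),(437,205),(493,236),(450,320),(480,335),(505,300),(430,245),(290,300),(387,345),(250,120),(226,157),(205,195),(300,400),(400,180)]:
            print((u,v),im[v,u],P[v,u].round(3))
    else:
        for u,v in [(332,272),(388,272),(329,340),(340,450),(400,430),(395,470),(345,300),(435,290),(227,300),(255,411),(450,200)]:
            print((u,v),im[v,u],P[v,u].round(3))
im=cv2.imread('pics/s0.png')[185:365,310:530];cv2.imwrite('pics/s0c.png',cv2.resize(im,None,fx=3.5,fy=3.2,interpolation=cv2.INTER_CUBIC)[:600,:800])
im=cv2.imread('pics/d0.png')[250:480,300:500];cv2.imwrite('pics/d0c.png',cv2.resize(im,None,fx=2.5,fy=2.5,interpolation=cv2.INTER_CUBIC))
E
```

```text
scene cam at [1.181 0.418 1.34 ]
(346, 238) [68 71 72] [0.569 0.028 0.089]
(376, 212) [63 64 59] [0.465 0.042 0.088]
(374, 225) [49 49 48] [0.467 0.043 0.031]
(350, 255) [ 39  86 150] [0.561 0.038 0.006]
(375, 278) [ 49  89 150] [0.575 0.124 0.004]
(396, 255) [30 61 95] [0.495 0.131 0.013]
(362, 232) [73 75 77] [0.519 0.041 0.064]
(398, 284) [112 126 112] [0.576 0.186 0.049]
(437, 205) [188 195 179] [0.434 0.176 0.206]
(493, 236) [132 134  95] [0.429 0.316 0.208]
(450, 320) [147 132  87] [0.558 0.329 0.003]
(480, 335) [74 76 76] [0.55  0.406 0.008]
(505, 300) [197 159  98] [0.431 0.41  0.001]
(430, 245) [190 167 159] [0.527 0.216 0.2  ]
(290, 300) [193  11   0] [0.76  0.009 0.045]
(387, 345) [ 37  86 155] [0.703 0.246 0.013]
(250, 120) [175 152  50] [ 0.432 -0.391  0.095]
(226, 157) [205 175   0] [ 0.542 -0.386  0.05 ]
(205, 195) [ 18 158  64] [ 0.665 -0.348  0.048]
(300, 400) [212 170 103] [0.922 0.164 0.001]
(400, 180) [199 160  99] [0.293 0.011 0.003]
side cam at [0.645 0.714 0.826]
(332, 272) [46 48 50] [0.56  0.029 0.088]
(388, 272) [43 45 44] [0.462 0.037 0.09 ]
(329, 340) [30 54 94] [0.571 0.113 0.003]
(340, 450) [103  91  62] [0.573 0.316 0.001]
(400, 430) [26 50 97] [0.493 0.332 0.082]
(395, 470) [42 43 44] [0.498 0.358 0.014]
(345, 300) [168 170 160] [0.56  0.189 0.201]
(435, 290) [73 75 56] [ 0.356  0.006 -0.002]
(227, 300) [130  25  24] [0.749 0.043 0.044]
(255, 411) [27 52 97] [0.701 0.249 0.014]
(450, 200) [131 104  70] [ 0.26  -0.261 -0.003]
```

View pics/s0c.png

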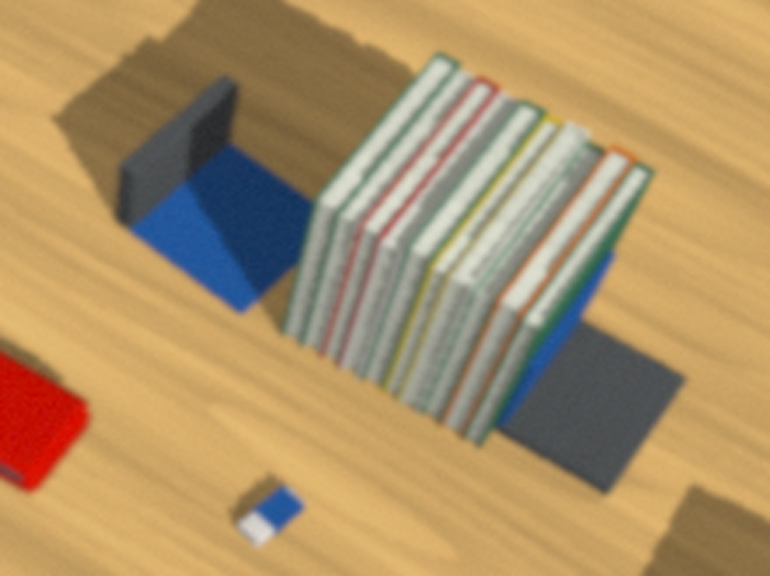

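View pics/d0c.png

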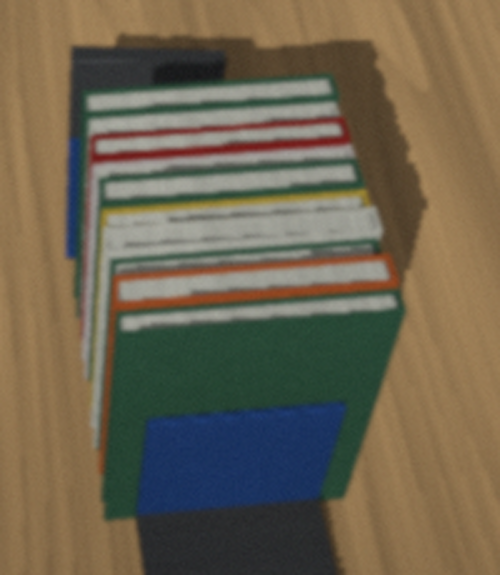

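```bash
python3 - <<'E'
from h import *
s=r.read_state()
q=[.70711,-.70711,0,0]
print(s['eef_pos'],s['joint_positions'])
for p in ([.5,-.03,.4],[.5,.06,.095],[.5,-.09,.03],[.5,.06,.03]): print(p,r.solve_ik(p,q), r.solve_ik(p,[.70711,.70711,0,0]))
r.move_straight([.137,.507,.38],speed=.2)
r.reach([.5,-.03,.4],q)
s=r.read_state();print(s['time_s'],s['eef_pos'],s['eef_rot'])
np.savez('pics/w0_pose.npz',p=s['eef_pos'],q=s['eef_rot']);snap('wrist','w0');snap('side','d1')
E
```

```text
[0.13674475 0.50655185 0.25569533] [ 1.16098849e+00  3.42663149e-01  1.52490675e+00  1.84163427e-05
  1.27539988e+00 -1.45996285e-01]
[0.5, -0.03, 0.4] [-2.13051529e-01  2.26354141e-01  1.29501265e+00 -4.44089210e-16
  1.62022586e+00  2.92854112e+00] [-2.13051529e-01  2.26354141e-01  1.29501265e+00 -4.44089210e-16
  1.62022586e+00 -2.13051529e-01]
[0.5, 0.06, 0.095] None [-3.28707424e-02  4.97946179e-01  1.78841867e+00 -4.44089210e-16
  8.55227801e-01 -3.28707424e-02]
[0.5, -0.09, 0.03] [-3.29048820e-01  6.12098343e-01  1.82191176e+00 -4.44089210e-16
  7.07582548e-01  2.81254383e+00] [-3.29048820e-01  6.12098343e-01  1.82191176e+00 -4.44089210e-16
  7.07582548e-01 -3.29048820e-01]
[0.5, 0.06, 0.03] None [-3.28707424e-02  6.06837399e-01  1.83442345e+00 -4.44089210e-16
  7.00331805e-01 -3.28707424e-02]
3.4667 [ 0.49999723 -0.02956488  0.39993469] [ 7.07533009e-01 -7.06680291e-01 -8.96591613e-05 -1.08198169e-05]
```

View pics/w0.png

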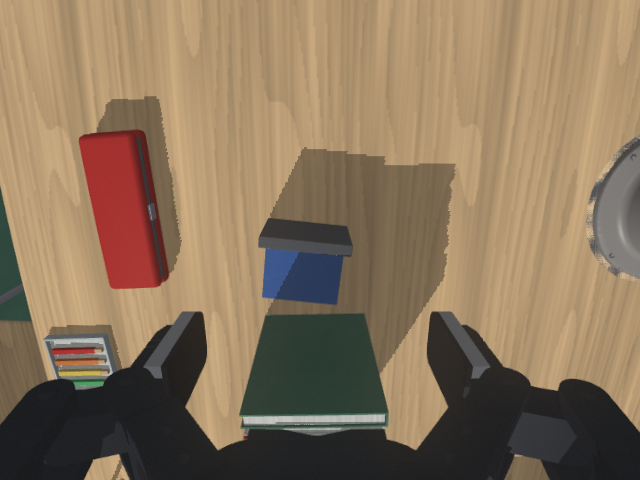

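The wrist view shows the foot's top edge (260–352, 220–253), the blue panel (265–343, 248–303), the row's green free end (243–387, 315–425), and the pencil case at left. I'll use depth and rays to get the poses.

```bash
cat >> h.py <<'E'
from scipy.spatial.transform import Rotation as Ro
def wmodel(p,q):
    m=dict(optics.camera_model('wrist'));T=np.array(m['tool_from_camera']);A=Ro.from_quat(q).as_matrix()
    Rc=A@T[:3,:3];c=A@T[:3,3]+p;m['R']=Rc.T;m['t']=-Rc.T@c;return m
def wsnap(f):
    s=r.read_state();im,d=snap('wrist',f);np.savez('pics/'+f+'_pose.npz',p=s['eef_pos'],q=s['eef_rot']);return wmodel(s['eef_pos'],s['eef_rot']),im,d
E
python3 - <<'E'
from h import *
z=np.load('pics/w0_pose.npz');m=wmodel(z['p'],z['q'])
q=np.load('pics/w0.npz');im,d=q['im'],q['d']
print('cam',-np.array(m['R']).T@m['t'])
vv,uu=np.mgrid[:480,:640];P=world(m,uu,vv,depth=d)
for u,v in [(310,225),(310,232),(310,245),(310,280),(330,280),(315,330),(315,370),(315,408),(255,400),(375,400),(280,330),(355,330),(200,100),(400,120)]:print((u,v),im[v,u],P[v,u].round(4))
c=im[200:440,220:410,::-1];cv2.imwrite('pics/w0c.png',cv2.resize(c,None,fx=2.5,fy=2.5,interpolation=cv2.INTER_CUBIC))
hsv=cv2.cvtColor(im,cv2.COLOR_RGB2HSV)
def rect(mask,zz,name,lo):
    pts=P[mask][:,:2];
    b=cv2.minAreaRect((pts*1000).astype(np.float32));print(name,mask.sum(),b, 'z',P[mask][:,2].mean().round(4))
    print(np.round(cv2.boxPoints(b),1).tolist())
near=(P[...,0]>.38)&(P[...,0]<.62)&(P[...,1]>-.03)&(P[...,1]<.16)
rect(near&(abs(P[...,2]-.09)<.005),.09,'foot top',0)
rect(near&(abs(P[...,2]-.005)<.006)&(hsv[...,1]>120)&(abs(hsv[...,0].astype(int)-110)<15),0,'panel',0)
# row free face plane
g=(P[...,2]>.03)&(P[...,2]<.195)&(P[...,1]>.145)&(P[...,1]<.19)&(P[...,0]>.4)&(P[...,0]<.6)
X=P[g];A=np.c_[X[:,0],X[:,2],np.ones(len(X))];co=np.linalg.lstsq(A,X[:,1],rcond=None)[0];print('face y=a x+b z+c',co,len(X),'x range by z')
for zz in (.04,.08,.12,.16,.19):
    k=X[abs(X[:,2]-zz)<.008];print(zz,np.percentile(k[:,0],[1,99]).round(4),'n',len(k))
# depth bias on desk
k=(P[...,1]<-.05)&(P[...,1]>-.12)&(P[...,0]>.4)&(P[...,0]<.6);print('desk z',np.median(P[k][:,2]))
E
```

```text
cam [ 0.49915511 -0.10635872  0.51723791]
(310, 225) [53 51 51] [0.5077 0.0245 0.0173]
(310, 232) [53 52 53] [0.5071 0.0246 0.0516]
(310, 245) [79 80 83] [0.5065 0.0299 0.0886]
(310, 280) [42 58 89] [0.5081 0.1096 0.0044]
(330, 280) [43 58 88] [0.4793 0.1098 0.0038]
(315, 330) [45 60 52] [0.5007 0.1655 0.0484]
(315, 370) [43 60 50] [0.5004 0.1665 0.1377]
(315, 408) [45 61 52] [0.5002 0.1659 0.2018]
(255, 400) [51 64 54] [0.5627 0.1676 0.1884]
(375, 400) [50 64 54] [0.4383 0.1653 0.1908]
(280, 330) [49 63 53] [0.5492 0.1667 0.0467]
(355, 330) [47 63 53] [0.4457 0.1649 0.0494]
(200, 100) [181 153 115] [ 0.648  -0.1361  0.0008]
(400, 120) [181 153 115] [ 0.3919 -0.1114  0.0022]
foot top 1223 ((512.2442626953125, 31.044761657714844), (15.716876983642578, 110.1069564819336), 83.87884521484375) z 0.0895
[[456.70001220703125, 29.100000381469727], [566.0999755859375, 17.399999618530273], [567.7999877929688, 33.0], [458.29998779296875, 44.70000076293945]]
panel 3500 ((520.5911254882812, 104.03915405273438), (74.47083282470703, 107.91348266601562), 83.83705139160156) z 0.0049
[[462.8999938964844, 72.80000305175781], [570.2000122070312, 61.20000076293945], [578.2000122070312, 135.3000030517578], [470.8999938964844, 146.89999389648438]]
face y=a x+b z+c [0.02191202 0.00346446 0.15456883] 9942 x range by z
0.04 [0.4292 0.5746] n 628
0.08 [0.429  0.5745] n 766
0.12 [0.4303 0.575 ] n 964
0.16 [0.4296 0.5741] n 1163
0.19 [0.4296 0.5738] n 1212
desk z -0.00010963193789864656
```

View pics/w0c.png

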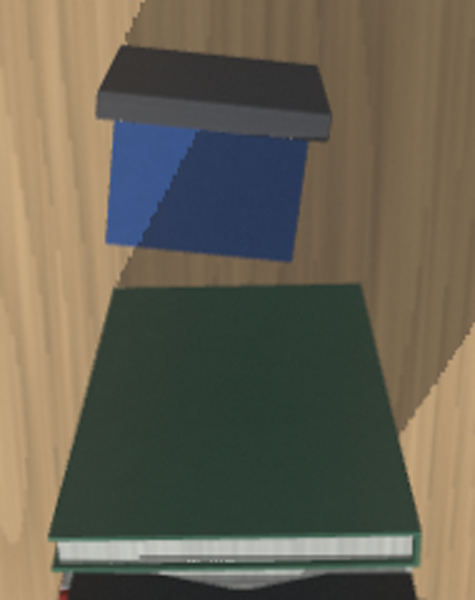

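```bash
cat >> h.py <<'E'
def quat(xdir_deg,tilt=0):
    # tool z down tilted by tilt deg toward tool x; xdir = heading of tool x
    a=np.radians(xdir_deg);t=np.radians(tilt);h=np.array([np.cos(a),np.sin(a),0]);k=np.array([0,0,1.])
    z=h*np.sin(t)-k*np.cos(t);x=h*np.cos(t)+k*np.sin(t);y=np.cross(z,x)
    return Ro.from_matrix(np.c_[x,y,z]).as_quat()
E
python3 - <<'E'
from h import *
o=np.array([.5114,.0232]);yb=np.array([.107,.9943]);q=quat(180-6.1)
def at(s,z): return [*(o-yb*s),z]
command_gripper(0.0)
r.reach(at(-.070,.30),q)
r.move_straight(at(-.070,.097),speed=.15)
print(r.read_state()['time_s'],r.read_state()['contact_force'])
snap('scene','s2')
for s in (-.03,-.015,0.0,.012):
    print(s,r.move_straight(at(s,.097),speed=.04,max_force=15),r.read_state()['contact_force'].round(2))
snap('scene','s3');snap('side','d3');print(r.read_state()['time_s'])
for n in('s2','s3'):
    im=cv2.imread(f'pics/{n}.png')[150:330,290:510];cv2.imwrite(f'pics/{n}c.png',cv2.resize(im,None,fx=3,fy=3))
E
```

```text
9.45 [-0.23207817  0.6524329   0.41388543]
-0.03 False [-0.24 -0.02 -0.11]
-0.015 False [ 0.35 -0.1   0.19]
0.0 False [-0.07 -1.04  2.42]
0.012 True [-1.94 -0.2   7.71]
12.1
```

View pics/s2c.png

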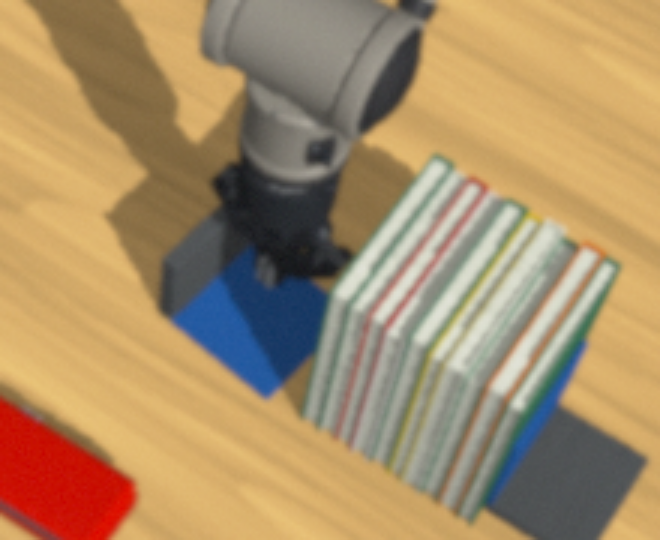

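View pics/s3c.png

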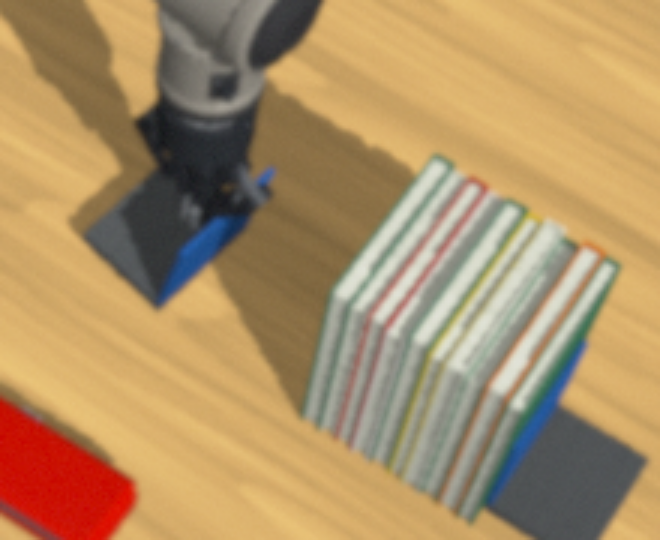

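The second view shows the bookend almost standing, with its panel at about (215,230) in the crop leaning on the tool. I'll ease it the rest of the way down.

```bash
python3 - <<'E'
from h import *
o=np.array([.5114,.0232]);yb=np.array([.107,.9943])
def at(s,z): return [*(o-yb*s),z]
s=r.read_state();print(s['eef_pos'],s['contact_force'].round(2))
for d in (.012,.02,.028):
    print(d,r.move_straight(at(d,.097),speed=.04,max_force=15),r.read_state()['contact_force'].round(2))
snap('scene','s4');print(r.read_state()['time_s'])
for n in('s4',):
    im=cv2.imread(f'pics/{n}.png')[150:330,290:510];cv2.imwrite(f'pics/{n}c.png',cv2.resize(im,None,fx=3,fy=3))
q=quat(90+1.25,20)
for p in([.5,-.11,.3],[.5,-.11,.03],[.503,.05,.03]):print(r.solve_ik(p,q))
E
```

```text
[0.51082826 0.01403322 0.09861389] [-1.5  -0.56  6.66]
0.012 False [-3.95 -0.21 14.01]
0.02 False [-5.44  0.63 20.68]
0.028 False [-6.57 -0.94 23.41]
13.1
[-0.53477061  0.35779511  1.42668715  0.29471952  1.54809676 -0.59175024]
[-0.53477061  0.68445043  1.72763625  0.36453942  0.95192442 -0.80271621]
[-0.24712957  0.64269682  1.83185504  0.46774226  0.82023307 -0.61709826]
```

View pics/s4c.png

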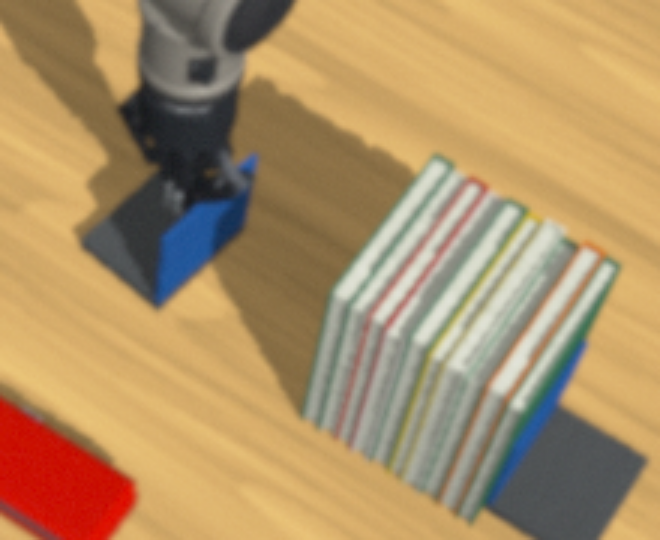

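The scene view shows it nearly upright. The tool feels 23 N upward because the panel's top edge is under the gripper, so I'll lift straight off.

```bash
python3 - <<'E'
from h import *
p=np.array(r.read_state()['eef_pos'])
for dz in (.004,.012,.03,.07):
    r.move_straight(p+[0,0,dz],speed=.06); print(dz,r.read_state()['contact_force'].round(2))
r.move_straight(p+[0,0,.26],speed=.25)
q=quat(90+1.25,20)
r.reach([.503,-.15,.36],q)
m,im,d=wsnap('w5');snap('scene','s5');snap('side','d5');print(r.read_state()['time_s'])
im=cv2.imread('pics/s5.png')[150:330,290:510];cv2.imwrite('pics/s5c.png',cv2.resize(im,None,fx=3,fy=3))
E
```

```text
0.004 [-0.17  0.02 -0.25]
0.012 [0.3  0.13 0.  ]
0.03 [0.95 0.5  0.81]
0.07 [-0.46 -0.82  0.58]
16.9333
```

View pics/w5.png

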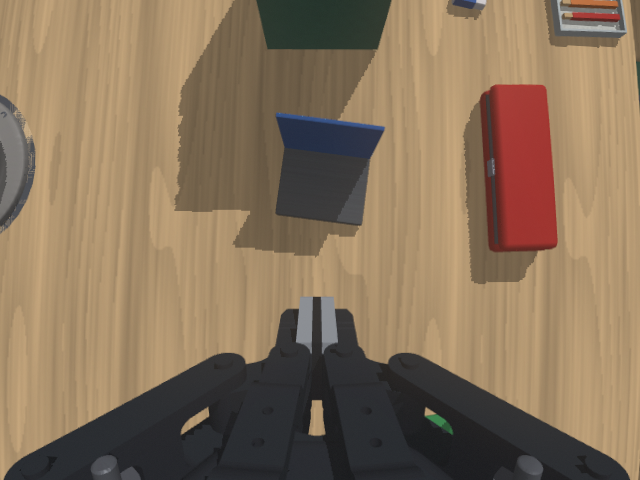

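View pics/s5c.png

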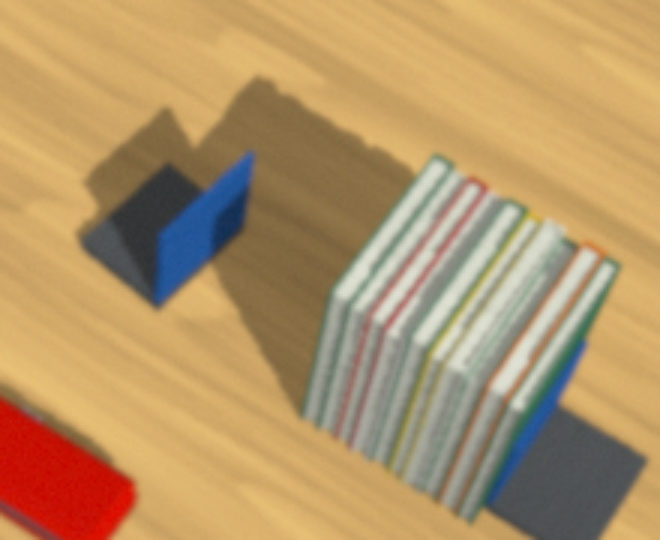

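It is standing: the panel's top edge runs (277,114)–(383,127) and the foot is at (278–370, 150–224) in the wrist view. Next I'll measure its pose.

```bash
cat >> h.py <<'E'
def cloud(f):
    z=np.load(f'pics/{f}_pose.npz');m=wmodel(z['p'],z['q']);q=np.load(f'pics/{f}.npz');im,d=q['im'],q['d']
    vv,uu=np.mgrid[:480,:640];return m,im,cv2.cvtColor(im,cv2.COLOR_RGB2HSV),world(m,uu,vv,depth=d)
def bookend(f,yhi=.19):
    m,im,hsv,P=cloud(f)
    near=(P[...,0]>.38)&(P[...,0]<.62)&(P[...,1]>-.1)&(P[...,1]<yhi)
    k=near&(abs(P[...,2]-.015)<.004)&(hsv[...,1]<70)&(im.max(-1)<130)
    k=cv2.morphologyEx(k.astype(np.uint8),cv2.MORPH_OPEN,np.ones((3,3)))>0
    b=cv2.minAreaRect((P[k][:,:2]*1000).astype(np.float32));print('foot',k.sum(),P[k][:,2].mean().round(4),np.round(b[0],1),np.round(b[1],1),round(b[2],2),np.round(cv2.boxPoints(b),1).tolist())
    k=near&(P[...,2]>.03)&(P[...,2]<.124)&(abs(hsv[...,0].astype(int)-110)<15)&(hsv[...,1]>120)
    X=P[k];
    if len(X)>100:
        A=np.c_[X[:,0],X[:,2],np.ones(len(X))];co=np.linalg.lstsq(A,X[:,1],rcond=None)[0]
        for _ in range(3):
            g=abs(A@co-X[:,1])<.003;co=np.linalg.lstsq(A[g],X[g,1],rcond=None)[0]
        xs=np.percentile(X[g,0],[.5,99.5]);xm=xs.mean();print('panel inner: slope',co[0].round(4),'lean',co[1].round(4),'x',xs.round(4),'y at mid',(co[0]*xm+co[2]).round(4),'zmax',X[:,2].max().round(3),g.sum())
E
python3 - <<'E'
from h import *
bookend('w5')
m,im,hsv,P=cloud('w5')
g=(P[...,2]>.02)&(P[...,2]<.2)&(P[...,1]>.145)&(P[...,1]<.19)&(P[...,0]>.4)&(P[...,0]<.6)
X=P[g];A=np.c_[X[:,0],X[:,2],np.ones(len(X))];co=np.linalg.lstsq(A,X[:,1],rcond=None)[0];print(co,np.percentile(X[:,0],[.5,99.5]),len(X))
E
```

```text
foot 6064 0.0147 [506.   47.7] [144.2 239.3] 1.51 [[430.79998779296875, 165.39999389648438], [437.1000061035156, -73.80000305175781], [581.2999877929688, -70.0], [574.9000244140625, 169.1999969482422]]
panel inner: slope -0.107 lean 0.0218 x [0.4583 0.5642] y at mid 0.0184 zmax 0.123 436
[ 0.02194892 -0.00094716  0.15517681] [0.42845581 0.57515566] 5145
```

```bash
python3 - <<'E'
from h import *
q=quat(91.25,20)
command_gripper(.060)
r.reach([.503,-.14,.08],q)
hit=r.move_straight([.503,-.14,.015],speed=.03,max_force=6)
s=r.read_state();print(hit,s['eef_pos'],s['contact_force'].round(1),s['time_s'])
z=s['eef_pos'][2]+.003
r.move_straight([.503,-.14,z],speed=.03)
print(r.read_state()['eef_pos'])
print(r.move_straight([.503,-.095,z],speed=.06,max_force=12),r.read_state()['eef_pos'])
r.move_straight([.503,-.02,z],speed=.05,max_force=15)
s=r.read_state();print(s['eef_pos'],s['contact_force'].round(1),s['time_s'])
wsnap('w6');snap('scene','s6')
bookend('w6')
im=cv2.imread('pics/s6.png')[150:330,290:510];cv2.imwrite('pics/s6c.png',cv2.resize(im,None,fx=3,fy=3))
E
```

```text
True [ 0.50302404 -0.13999195  0.02121453] [-0.4 -0.   6.7] 20.3583
[ 0.50310999 -0.14009495  0.02433449]
False [ 0.50316191 -0.09522252  0.02425844]
[ 0.50295925 -0.01998673  0.02422185] [ 0.1 -1.7 -0.1] 23.1833
foot 61633 0.0147 [500.6  26.3] [110.2 109.5] 1.35 [[444.20001220703125, 79.80000305175781], [446.79998779296875, -29.700000762939453], [556.9000244140625, -27.100000381469727], [554.4000244140625, 82.4000015258789]]
panel inner: slope 0.0228 lean -0.0019 x [0.4458 0.5426] y at mid 0.0804 zmax 0.067 20505
```

View pics/w6.png

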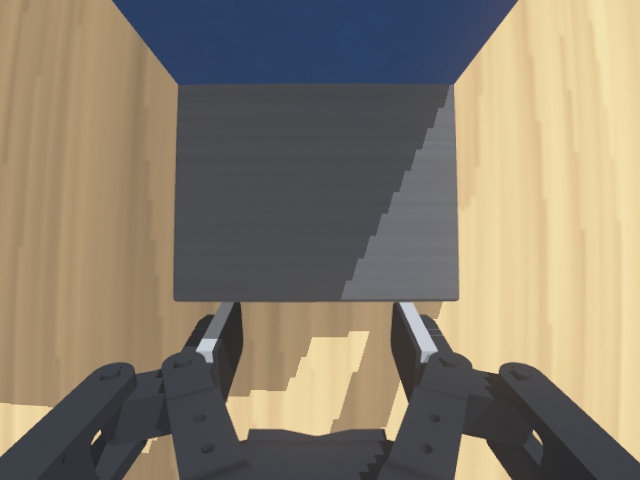

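View pics/s6c.png

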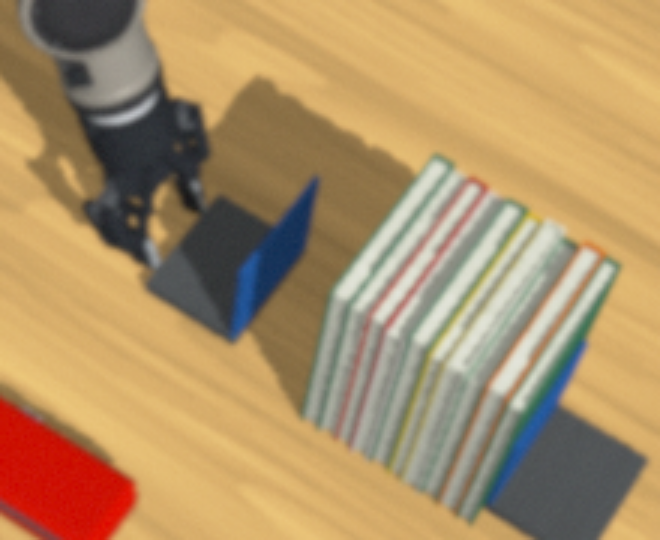

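The wrist view shows the foot flush against both fingertips at row 300, and its yaw now matches the row (0.023 against 0.022). Its axis sits a few mm toward −x, so I'll steer +x during the rest of the push.

```bash
python3 - <<'E'
from h import *
z=.0243
print(r.move_straight([.5058,.040,z],speed=.05,max_force=15))
s=r.read_state();print(s['eef_pos'],s['contact_force'].round(1),s['time_s'])
wsnap('w7');snap('scene','s7')
bookend('w7',.155)
# foot side edges by slices, dark
m,im,hsv,P=cloud('w7')
k=(abs(P[...,2]-.015)<.004)&(P[...,0]>.42)&(P[...,0]<.58)
for y in (.07,.09,.11,.125):
    X=P[k&(abs(P[...,1]-y)<.003)];print(y,np.percentile(X[:,0],[.3,99.7]).round(4),np.percentile(X[:,0],[.3,99.7]).mean().round(4))
E
```

```text
False
[0.50576773 0.04010243 0.02436858] [ 0.5 -0.1  0.1] 24.6333
foot 61505 0.0147 [503.1  86.6] [109.8 109.5] 1.27 [[447.0, 140.10000610351562], [449.3999938964844, 30.600000381469727], [559.2000122070312, 33.099998474121094], [556.7999877929688, 142.60000610351562]]
panel inner: slope 0.0236 lean -0.0011 x [0.4484 0.5454] y at mid 0.1407 zmax 0.067 20396
0.07 [0.4492 0.5582] 0.5037
0.09 [0.449  0.5578] 0.5034
0.11 [0.4489 0.557 ] 0.5029
0.125 [0.4481 0.5567] 0.5024
```

View pics/w7.png

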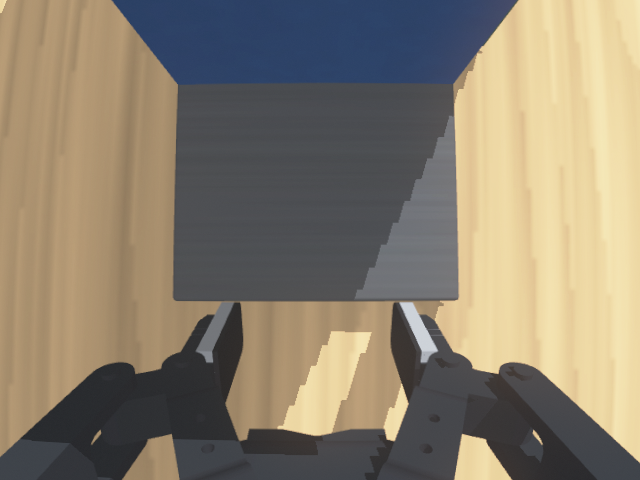

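```bash
python3 - <<'E'
from h import *
z=.0243
print(r.move_straight([.5057,.054,z],speed=.04,max_force=10))
print(r.read_state()['contact_force'].round(1))
y=.054
while y<.0645:
    y+=.0015
    h=r.move_straight([.5057,y,z],speed=.012,max_force=5.5);s=r.read_state();print(round(y,4),h,s['eef_pos'][1].round(4),s['contact_force'].round(1))
    if h: break
print(s['time_s']);wsnap('w8');snap('scene','s8');bookend('w8',.165)
im=cv2.imread('pics/s8.png')[150:330,290:510];cv2.imwrite('pics/s8c.png',cv2.resize(im,None,fx=3,fy=3))
E
```

```text
False
[ 0.5  0.3 -0.4]
0.0555 False 0.0555 [-0.  -0.9 -0.8]
0.057 False 0.0569 [-0.3 -2.4  0.9]
0.0585 False 0.0586 [ 0.2 -2.9  0.1]
0.06 False 0.0602 [-0.4 -2.8  0.4]
0.0615 True 0.0607 [-0.5 -2.3  2.8]
26.5417
foot 61897 0.0147 [503.5 107.2] [109.9 109. ] 0.99 [[447.6000061035156, 160.8000030517578], [449.5, 51.79999923706055], [559.2999877929688, 53.70000076293945], [557.5, 162.6999969482422]]
panel inner: slope 0.0221 lean -0.0015 x [0.4486 0.5553] y at mid 0.1611 zmax 0.067 22582
```

View pics/s8c.png

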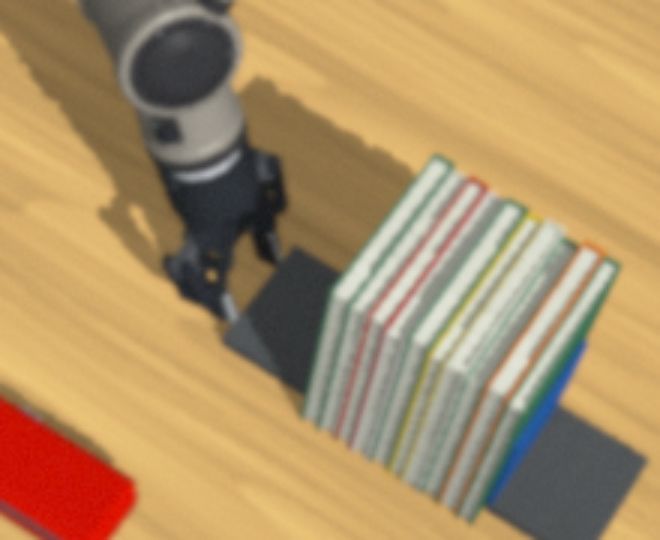

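The push stopped on contact where expected, with the panel back at 166.1 mm and the row face at about 165.6 mm. I'll back off and check from above.

```bash
python3 - <<'E'
from h import *
p=np.array(r.read_state()['eef_pos']);
r.move_straight([p[0],p[1]-.05,p[2]],speed=.1)
r.move_straight([p[0],-.03,.36],speed=.25)
wsnap('w9a');
r.reach([.502,.02,.40],quat(91.25,0))
wsnap('w9');snap('scene','s9');snap('side','d9');print(r.read_state()['time_s'])
for f in('w9a','w9'):
    m,im,hsv,P=cloud(f)
    k=(P[...,2]>.03)&(P[...,2]<.12)&(abs(hsv[...,0].astype(int)-110)<15)&(hsv[...,1]>120)&(P[...,1]<.19)
    X=P[k];print(f,len(X))
    if len(X)>50:print('panel',np.median(X[:,1]),np.percentile(X[:,0],[.5,99.5]))
    k=(P[...,2]>.126)&(P[...,2]<.2)&(P[...,1]<.18)&(P[...,1]>.15);X=P[k]
    if len(X)>50:
        A=np.c_[X[:,0],X[:,2],np.ones(len(X))];print('row',np.linalg.lstsq(A,X[:,1],rcond=None)[0],np.percentile(X[:,0],[.5,99.5]))
    bookend(f,.165)
im=cv2.imread('pics/s9.png');cv2.imwrite('pics/s9c.png',cv2.resize(im[150:330,290:510],None,fx=3,fy=3))
# change vs start
a=cv2.imread('pics/s0.png').astype(int)
for b in [(150,90,290,190),(160,160,240,225),(240,260,340,340),(370,330,405,360),(400,200,510,340)]:
    print(b,np.abs(im[b[1]:b[3],b[0]:b[2]]-a[b[1]:b[3],b[0]:b[2]]).max(-1).mean().round(1))
E
```

```text
29.4167
w9a 2325
panel 0.160993014854124 [0.45078941 0.55044987]
row [0.0214942  0.00072543 0.15529028] [0.42863325 0.57535177]
foot 5718 0.0145 [503.8 118.6] [109.6  85.9] 1.46 [[447.8999938964844, 160.10000610351562], [450.1000061035156, 74.19999694824219], [559.7000122070312, 77.0], [557.5, 162.89999389648438]]
panel inner: slope 0.0244 lean 0.0079 x [0.4502 0.5508] y at mid 0.1606 zmax 0.122 2307
w9 708
panel 0.16125572888290962 [0.44935339 0.54015296]
row [0.02172472 0.00162183 0.15489458] [0.4288468  0.57528548]
foot 6281 0.0147 [503.4 118.7] [109.8  84.9] 1.52 [[447.3999938964844, 159.6999969482422], [449.70001220703125, 74.80000305175781], [559.4000244140625, 77.69999694824219], [557.2000122070312, 162.60000610351562]]
panel inner: slope 0.018 lean 0.0245 x [0.4492 0.5388] y at mid 0.1595 zmax 0.123 805
(150, 90, 290, 190) 6.8
(160, 160, 240, 225) 4.4
(240, 260, 340, 340) 4.5
(370, 330, 405, 360) 3.9
(400, 200, 510, 340) 3.8
```

View pics/w9a.png

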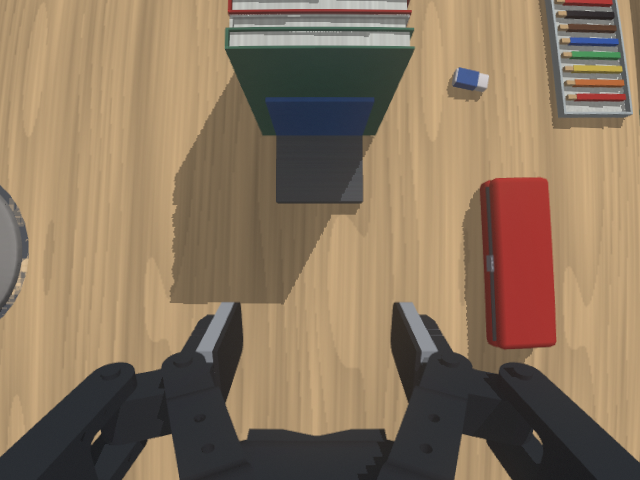

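View pics/s9.png

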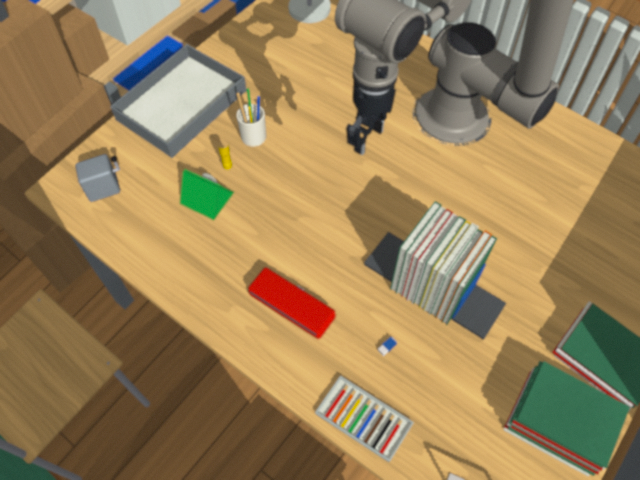

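The wrist and scene views show the bookend upright on the free end, about 0.5 mm off centre, and everything else unmoved. The panel-to-row gap is below what I can measure, so I'll give one gentle guarded nudge to confirm contact.

```bash
python3 - <<'E'
from h import *
q=quat(91.25,20);z=.0243
r.reach([.5057,.01,.10],q)
r.move_straight([.5057,.02,z],speed=.1,max_force=10)
r.move_straight([.5057,.059,z],speed=.06,max_force=8)
y=.059
while y<.0628:
    y+=.0004
    h=r.move_straight([.5057,y,z],speed=.01,max_force=7);s=r.read_state();print(round(y,4),h,s['eef_pos'][1].round(4),s['contact_force'].round(1))
    if h or -s['contact_force'][1]>6.5: break
p=s['eef_pos']
r.move_straight([p[0],p[1]-.05,z],speed=.1)
r.move_straight([.505,-.03,.36],speed=.25)
wsnap('wa');snap('scene','sa');print(r.read_state()['time_s'])
m,im,hsv,P=cloud('wa')
k=(P[...,2]>.126)&(P[...,2]<.2)&(P[...,1]<.18)&(P[...,1]>.15);X=P[k]
A=np.c_[X[:,0],X[:,2],np.ones(len(X))];print('row',np.linalg.lstsq(A,X[:,1],rcond=None)[0],np.percentile(X[:,0],[.5,99.5]))
bookend('wa',.165)
E
```

```text
0.0594 False 0.0591 [-0.2 -0.3 -0.2]
0.0598 False 0.0597 [ 0.4 -1.1  0.3]
0.0602 False 0.0602 [-0.8 -0.4  0.1]
0.0606 False 0.0605 [ 0.7 -0.3 -1. ]
0.061 False 0.0607 [-0.  -4.  -0.1]
0.0614 False 0.0608 [-0.9 -5.3  1.1]
0.0618 False 0.0609 [-2.8 -7.2  1. ]
36.2917
row [2.16323417e-02 2.59840042e-05 1.55215098e-01] [0.42866268 0.57517751]
foot 5775 0.0147 [503.1 118.1] [109.4  85.4] 1.17 [[447.5, 159.6999969482422], [449.29998779296875, 74.30000305175781], [558.7000122070312, 76.5], [556.9000244140625, 161.89999389648438]]
panel inner: slope 0.0248 lean 0.0081 x [0.4505 0.5517] y at mid 0.1605 zmax 0.122 2303
```

View pics/wa.png

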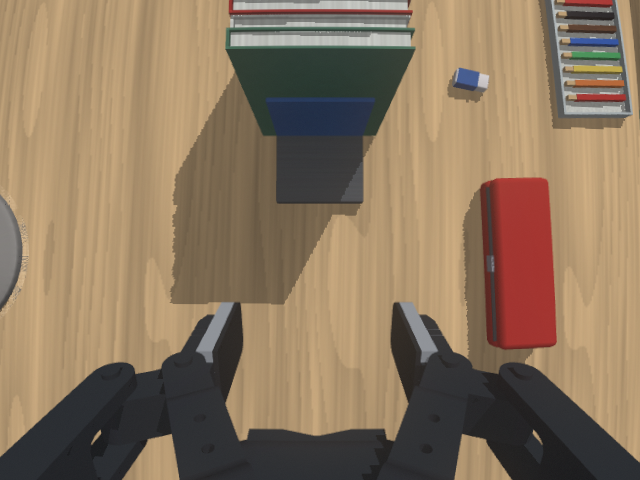

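The force rose from 0 to 7 N within 0.2 mm of travel, so the panel is firmly against a row that didn't move. The view shows it centred and upright with the arm clear, so I'm handing in.

```bash
python3 -c "
from workcell import r
r.finish_job();print(r.read_state()['time_s'])"
```

```text
the job is handed in; nothing more can be done
the job is handed in; nothing more can be done
```

The bookend now stands on its foot with its blue panel flat against the free end of the row. I tipped it over its corner edge with the closed fingers at foot height. Then I slid it along the desk by pushing the foot's end face with two spread fingertips, which also squared it to the row. I handed the job in at about 36 s on the robot's clock.

**Last checks:**
- **Fit against the row:** the bookend's edge and the row face run within about 0.2° of each other. The bookend is within about 0.5 mm of centre. The panel's back and the row face agree to about 0.5 mm, near the limit of what I can measure. On a final gentle nudge the force rose from 0 to 7 N in about 0.2 mm of travel, which confirms contact.
- **Row and other things:** the row face measured the same before and after, to within about 0.5 mm. The pencil case, cup, glue stick, sign and eraser look unmoved compared with the first picture.

**Checks that fell short:**
- **Force while lowering:** the bookend's panel edge wedged under the gripper and pushed up with 23 N. That is under the 40 N limit, and it went when I lifted the arm.
- **Lean from above:** the far, steep view gave a panel lean of about 0.5°, while the close-up view gave about 0.1°. I trust the close-up more.

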